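Gauge a candle mould and put it away in the push-to-open drawer

TASK

Press the front of the handleless drawer inward so that its touch latch lets go and it springs open. Then take the aluminium mould from its rack, stand it lengthwise in the gauge and slide the jaw up until it squeezes the mould against the sprung anvil and the anvil gives by a millimetre or more, without driving the anvil to its end stop. Finally take the mould out the other way, across its width since the jaws cover its ends, stand it in the drawer and push the drawer in until it latches shut with the mould inside; leave the candles and other things standing around where they are.

Things in the scene. Friction and masses are not known exactly. Their poses are not given: they have to be found in the camera images.
- drawer (a joint): travel of the drawer (m): 0 latched shut, 0.125 fully out, towards the robot. Touch latch: pushed in 7 mm or more past 0 (rubber end stop at -0.012) and let go, it changes over. Latched, it then springs out by itself to 0.125 in about a second if nothing is in its way; open, pushing it in to the end stop and letting go leaves it latched at 0. Moving it in takes 4 to 8 N.
- cabinet: the light wooden cabinet round the drawer, fixed: 170 wide, 215 deep, 100 mm tall. Origin: centre of its underside; x points to its back, away from the robot, y to the left seen from the robot, z up. The drawer slides along its x and has no handle; its spring pushes it out with 3.6 N shut, 2.1 N open.
- drawer_front (a point): centre of the outer face of the drawer's wooden front (162 wide, 80 tall, 12 mm thick, from 8 to 88 mm above the table; a flat brass disc marks the centre); it moves with the drawer; axes as the cabinet's. When latched, this face stands 26 mm in front of the cabinet's front edge.
- drawer_floor (a point): centre of the drawer's inner floor, 20 mm above the table; moves with the drawer; axes as the cabinet's. The inside is 105 mm long in x, 122 mm wide in y; side and back walls rise 35 mm above this floor, the front 68 mm. With the drawer fully out this point lies 86 mm in front of the cabinet's front edge.
- mould_rack: fixed wooden rack that holds the mould at the start: base 84 x 80 x 12 mm, two walls along its x, 50 long, 12 thick, up to 57 mm above the table, 48 mm apart, which cover the mould's two long sides. Origin: centre of the underside, z up. The rack stands to one side of the cabinet, the gauge to the other; which side varies.
- mould: aluminium two-part candle mould, a block 64 mm along its x, 40 mm along its y, 60 mm tall, with a fine parting line and a brass-ringed pour hole on top; 0.3 to 0.46 kg, loose. Origin: centre of the underside. It starts standing in the rack, 12 mm above the table, its x along the rack's x, so that only its two end faces (64 mm apart) are free to grip.
- jaw (a joint): travel of the gauge's sliding jaw (m) towards the anvil: 0 fully open, 150 mm between jaw and anvil; range 0 to 0.130. It starts between 0 and 0.010 and stays where it is left; friction about 2.5 N.
- jaw_back (a point): centre of the jaw's back face, where it is pushed, 37 mm above the table. x points to the anvil (away from the robot), y left, z up. The jaw is a steel plate 60 wide, 14 thick, from 13 to 61 mm above the table.
- jaw_face (a point): centre of the jaw's face towards the anvil, 37 mm above the table; axes as at jaw_back. The dark steel bed between jaw and anvil is 12 mm thick, 80 mm wide, fixed and slippery: the mould stands on it, its x along the gauge's x.
- anvil_face (a point): centre of the anvil's face towards the jaw, 37 mm above the table; axes as at jaw_back. The anvil is a steel plate of the jaw's size with a brass pointer on top; behind it stands a fixed grey block.
- anvil (a joint): how far the sprung anvil has given (m): 0 at rest, 0.010 at its end stop; preload 1.5 N, then 1 N per mm. The gauge registers from 0.001; 0.0095 counts as at the stop. With the mould between, pushing the jaw with about 7 to 9 N in all makes the anvil give 2 to 5 mm; let go, it settles back to about 1.5 mm.
Things that resemble listed ones, but are neither listed nor needed, are in the scene too. Leave any pink look-alike of the mould alone.

How it is judged:
On the way, in this order (a step that is already met when the one before it is completed fails the run):
1. the drawer's touch latch has let go and the drawer has sprung open (value of joint drawer above 0.11 m), for 0.1 s.
2. the mould stands between jaw and anvil and the jaw squeezes it so that the anvil gives by at least 1 mm (value of joint anvil above 0.001 m and contact force between each of jaw, anvil and mould above 1 N and angle between mould's own z axis and vertical below 0.15 rad), for 0.1 s.
3. the mould stands in the open drawer, let go (x of mould in the frame of drawer_floor between -0.03 and 0.03 m and y of mould in the frame of drawer_floor between -0.05 and 0.05 m and z of mould in the frame of drawer_floor between -0.006 and 0.006 m and angle between mould's own z axis and vertical below 0.15 rad and value of joint drawer above 0.09 m and contact force between the fingers and mould below 0.1 N), for 0.1 s.
At the end, for the whole second after the job is handed in: The drawer is latched shut (within 4 mm of its latched position, by its own latch) and the mould stands upright (within 0.15 rad) and at rest on the drawer's floor, its centre within 30 mm in x and 50 mm in y of the floor's centre (x of mould in the frame of drawer_floor between -0.03 and 0.03 m and y of mould in the frame of drawer_floor between -0.05 and 0.05 m and z of mould in the frame of drawer_floor between -0.006 and 0.006 m and angle between mould's own z axis and vertical below 0.15 rad and value of joint drawer between -0.004 and 0.004 m and linear speed of mould below 0.02 m/s); the robot touches nothing.
It fails at once if the anvil is driven to its end stop (0.0095 or more) (value of joint anvil above 0.0095 m).
It fails at once if a candle, the bottle, the spool or the stamp is pushed more than 30 mm from its place (distance of any of pillar_candle_06, clover_candle_01, shell_candle_02, wick_spool, scent_bottle, cloud_candle_05, the_stamp from where it was at the start of the episode above 0.03 m).
It also fails if it takes over 72 s, if anything falls off the work surface, if the arm or the gripper's body presses on something with over 40 N, if the wrist force passes 120 N, or if a joint passes its speed limit or range.

ROBOT

A 6-joint arm with a two-finger parallel gripper is mounted at the origin on a cart in front of the work surface, level with it; the furniture and walls round the work are solid. World frame = base frame: x ahead of the robot, y to its left, z up, the work surface at z = 0. Lengths are in m, angles in rad, forces in N, time in s.
With the tool pointing down it reaches from about 0.35 to 0.775 m from the base axis. Payload 5.5 kg.
Tool frame: the origin (TCP) lies midway between the tips of the shut fingers; the grasp point (between the pads) lies env.grasp_offset behind it (env.grasp_offset is the distance from the TCP to the grasp point, in m); z points along the fingers, y is the line along which they close (so a half turn about z gives the same grasp; the last joint's range is limited). The gripper opens to 85 mm and grips with 20 to 120 N. Pads are 22 mm wide; open, the fingers measure 114 mm over their backs; the gripper's body (76 mm by 85 mm) begins 54 mm behind the grasp point. The pads swing forward as they close: fully open they stand 13 mm farther back than shut.
Start: joints at [1.204, 0.313, 0.046, 1.304, 0, 1.431], TCP at [0.129, 0.56, 0.231] pointing down, gripper open.
Joint ranges: [-2.76, 2.76], [-0.86, 1.69], [-1.03, 1.26], [-2.2, 2.34], [-1.47, 1.5], [-3.14, 3.14]. Speed limits (rad/s): [2.57, 2.57, 3.14, 3.14, 3.14, 3.14].

INTERFACE

Orientations are given as a unit quaternion [w, x, y, z].
In Python, from workcell import monitor, viewer, order, env gives the robot as it stands.
- The arm moves only by the tool carry_out, never from a script. Its argument "plan" is a list that holds one entry, the list of rows, each a list of 7 numbers: the turn, a rotation vector about the world's x, y, z in rad, then the shift along the world's x, y, z in mm, then the finger opening in mm, from 0 to 85.4. A call has 1 to 20 rows; each row is the pose to reach, as a shift and turn from the pose commanded when the call began; what a row does not reach only later rows make up. A row lasts 1/10 s, in which the tool goes at most 50 mm and 8.59 degrees, less where a joint would pass 70% of its speed; a pose out of reach is approached as far as the arm can. A call with a gripper value outside its range is refused whole. The fingers move at their own pace and stop on an object; "squeeze" is the grip in N (left out, the last holds). Time passes only in rows, so rows that repeat a pose let the fingers close. It gives the time, the measured TCP pose, the force, the opening and the grip force at its end, in the units of the state.
- monitor.get_state(): the state, without advancing time (a new reading comes with each control period).
- viewer.read_camera(name): name is "scene" or "top" or "wrist"; returns the picture (400x640x3 uint8, red, green, blue); there is no depth.
- viewer.calibration(name): a dict with "K" (3x3 intrinsics, pixels), "dist" ([k1, k2, p1, p2, k3] as OpenCV has them; the pictures are not rectified), "eye" and "rotation" of the camera in the world. Camera axes: x right, y down, z forward; pixel columns grow to the right and rows downward; lengths in m; the calibration is good to about 2 mm. A picture is of the moment at which its call begins: read the wrist's pose just before it. calibration takes no time and is no camera call; for the wrist camera it gives the pose at the moment of the call.
- order.hand_in(): hands the job in; it is judged then, once.
The state is a dict: "clock": time; "joint_pos": joint angles; "qvel": joint speeds; "tau": joint torques, N m; "tcp_pos": TCP position; "orientation": TCP orientation; "wrist_force": force on the tool from outside, world axes, zero at the start; "ft_torque": the same for the moment, N m; "finger_gap": finger opening in m; "grip_force": force on a finger pad.
Only numpy, scipy, OpenCV 4.12 (cv2) and the standard library are available. Lean on these libraries where they do the work, as an engineer would, in place of code of your own. Each camera call takes 0.05 s, during which the arm holds its last target. There are 200 camera calls.

## Working session

There is one attempt and no reset: what is moved stays moved. The work goes in short steps, Python scripts to look and compute and a tool call to move; the robot and the scene stay as the last step left them, time stands still between calls to the robot, and variables do not carry over. Pictures are saved under pics/ and viewed, at most 10 in all, crops included, and the job is handed in when it is done.

Besides the shell and the picture viewer there is one more tool, called after ">>>" as name(argument=value, ...) on one line, values as JSON. carry_out: Moves the arm, as the interface text tells. Its arguments: {"type":"object","properties":{"plan":{"type":"array","items":{"type":"array","items":{"type":"array","items":{"type":"number"}}}},"squeeze":{"type":"number"}},"required":["plan"]}

```bash
mkdir -p pics
cat > h.py <<'E'
import numpy as np, cv2
from workcell import monitor, viewer, order, env
def grab(n,f=None):
    im=viewer.read_camera(n)
    if f: cv2.imwrite('pics/'+f,im[:,:,::-1])
    return im
def ray(n,uv,c=None):
    c=c or viewer.calibration(n)
    p=cv2.undistortPoints(np.array([[uv]],float),np.array(c['K']),np.array(c['dist']))[0,0]
    return np.array(c['eye']),np.array(c['rotation'])@np.array([p[0],p[1],1])
def atz(n,uv,z,c=None):
    e,d=ray(n,uv,c); return e+d*(z-e[2])/d[2]
def tri(a,b):
    (e1,d1),(e2,d2)=a,b
    s=np.linalg.lstsq(np.c_[d1,-d2],e2-e1,rcond=None)[0]
    p,q=e1+d1*s[0],e2+d2*s[1]
    return (p+q)/2,np.linalg.norm(p-q)
def proj(n,P,c=None):
    c=c or viewer.calibration(n);R=np.array(c['rotation'])
    return cv2.projectPoints(np.array(P,float).reshape(-1,3),cv2.Rodrigues(R.T)[0],-R.T@np.array(c['eye']),np.array(c['K']),np.array(c['dist']))[0][:,0]
E
python3 - <<'E'
from h import *
np.set_printoptions(precision=4,suppress=True)
for n in ('scene','top'):
    grab(n,n+'0.png'); c=viewer.calibration(n); print(n,c['eye'],c['rotation'],c['K'])
print(monitor.get_state(),env.grasp_offset)
E
```

```text
scene [ 0.2069 -0.7261  0.7554] [-0.3985  0.886  -0.2156  0.099 ] [[424.276    0.     316.2205]
 [  0.     424.276  195.7083]
 [  0.       0.       1.    ]]
top [ 0.3972 -0.0271  1.074 ] [ 0.0583 -0.6964  0.7126 -0.0616] [[363.4668   0.     319.5396]
 [  0.     363.4668 197.0932]
 [  0.       0.       1.    ]]
{'clock': 0.1, 'joint_pos': array([ 1.2044,  0.3139,  0.0451,  1.3036, -0.    ,  1.4312]), 'qvel': array([-0.0005, -0.0014,  0.0022, -0.0009,  0.0003,  0.0017]), 'tau': array([  0.0034, -48.1727,  29.9243,   0.0128,  -0.0001,   0.    ]), 'tcp_pos': array([0.1291, 0.5598, 0.2305]), 'orientation': array([-0.0002,  0.1132,  0.9936, -0.0008]), 'wrist_force': array([-0.072 , -0.4667, -0.3863]), 'ft_torque': array([ 0.0046, -0.0127, -0.0112]), 'grip_force': 0.0, 'finger_gap': 0.08587696380124185} 0.0187
```

View pics/scene0.png

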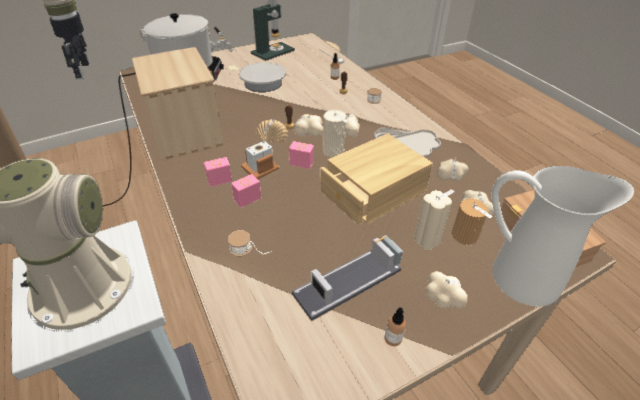

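View pics/top0.png

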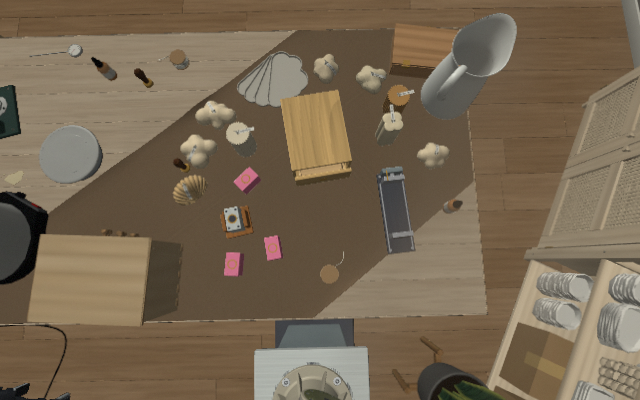

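The scene and top views show the following:
- The cabinet is at top (317,135), with its drawer front at (322,172).
- The aluminium mould in its wooden rack is at top (235,219) and scene (260,160).
- The gauge is at top (396,210). Its jaw is the near one at (400,235) and its anvil is at (391,174).
- The three pink blocks at top (246,180), (272,248) and (233,264) are the decoys. The grey block in the rack, with a brass ring on top, fits the mould's description.

I'll enlarge these areas to confirm.

```bash
sed -i "s/^import numpy.*/&\nfrom scipy.spatial.transform import Rotation as Ro/; s/np.array(c\['rotation'\])/Ro.from_quat(np.roll(c['rotation'],-1)).as_matrix()/" h.py
python3 - <<'E'
import cv2,numpy as np
t=cv2.imread('pics/top0.png'); s=cv2.imread('pics/scene0.png')
r=lambda i,x,y,w,h,k:cv2.resize(i[y:y+h,x:x+w],None,fx=k,fy=k,interpolation=cv2.INTER_CUBIC)
A=r(t,212,195,50,50,6); B=r(t,370,160,50,100,6); D=r(t,275,85,83,100,3)
E=r(s,235,135,50,50,6); 
c=np.zeros((600,800,3),np.uint8); c[:300,:300]=A; c[:600,300:600]=B; c[300:600,:249]=D; c[:200,600:800]=cv2.resize(E,(200,200))
c[200:425,600:800]=cv2.resize(s[230:320,290:410],(200,225)) if 0 else r(s,320,230,80,90,2.5)
cv2.imwrite('pics/crop0.png',c)
E
```

```text
(no output)
```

View pics/crop0.png

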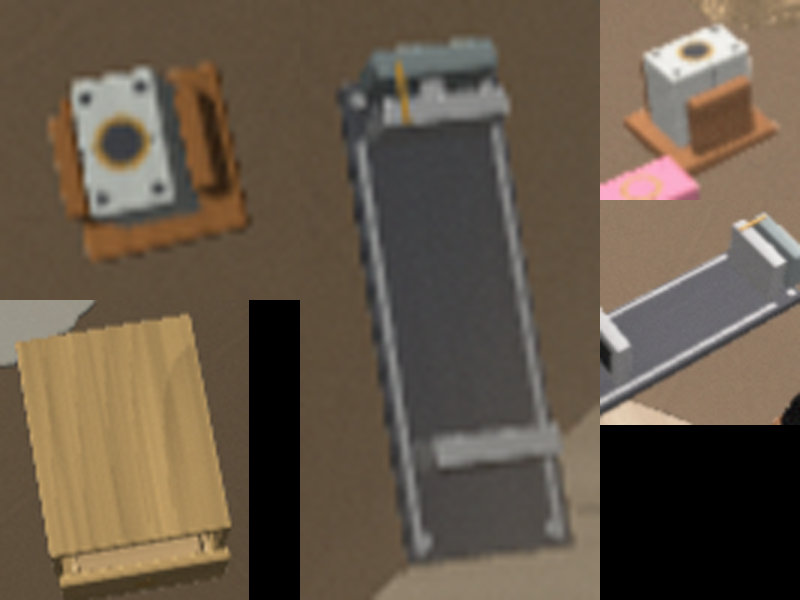

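The crop confirms it: the grey block with the brass ring on top, standing in the wooden rack, is the mould. Its top corners are at top px (224,208), (237,206), (241,229) and (228,231). Now I'll work out the positions.

Run:
```python
from h import *
np.set_printoptions(precision=4,suppress=True)
ct=viewer.calibration('top')
def T(l,z): return np.array([atz('top',u,z,ct) for u in l])
print('hole tri',tri(ray('top',(232.3,218.8)),ray('scene',(258.5,147))), atz('top',(232.3,218.8),.072))
def rep(n,l,z):
    p=T(l,z); print(n,'c',p.mean(0),'edges',[(round(np.linalg.norm(p[i]-p[(i+1)%len(p)]),4), round(np.degrees(np.arctan2(*(p[(i+1)%len(p)]-p[i])[1::-1])),1)) for i in range(len(p))]); print(p)
rep('mould',[(223.7,208),(237.3,206.3),(241.2,229.2),(228.2,230.8)],.072)
rep('cab',[(281,99.3),(338.3,90.7),(351.7,160),(291.7,170)],.1)
rep('front',[(295.7,180),(351,171)],.088)
rep('jaw',[(392.5,233.3),(412.8,230.8),(412.8,235),(393.3,237.5)],.061)
rep('anvil',[(384.2,176.2),(404.2,175),(404.7,179.2),(384.2,180.8)],.061)
rep('bed',[(377,176),(388.3,253.3),(415.3,250)],.012)
```

```text
hole tri (array([0.5134, 0.208 , 0.0766]), np.float64(0.001070913235205739)) [0.5134 0.2092 0.072 ]
mould c [0.5142 0.2084 0.072 ] edges [(np.float64(0.038), np.float64(-84.1)), (np.float64(0.0651), np.float64(-169.7)), (np.float64(0.036), np.float64(95.8)), (np.float64(0.0652), np.float64(12.2))]
[[0.5441 0.2337 0.072 ]
 [0.5481 0.1959 0.072 ]
 [0.484  0.1842 0.072 ]
 [0.4804 0.2199 0.072 ]]
cab c [ 0.7574 -0.0271  0.1   ] edges [(np.float64(0.1659), np.float64(-82.2)), (np.float64(0.2083), np.float64(-171.6)), (np.float64(0.1682), np.float64(98.5)), (np.float64(0.21), np.float64(7.8))]
[[ 0.8496  0.0698  0.1   ]
 [ 0.8722 -0.0945  0.1   ]
 [ 0.6662 -0.125   0.1   ]
 [ 0.6415  0.0413  0.1   ]]
front c [ 0.6268 -0.0458  0.088 ] edges [(np.float64(0.156), np.float64(-81.8)), (np.float64(0.156), np.float64(98.2))]
[[ 0.6157  0.0314  0.088 ]
 [ 0.6379 -0.123   0.088 ]]
jaw c [ 0.4608 -0.2632  0.061 ] edges [(np.float64(0.0574), np.float64(-84.4)), (np.float64(0.0117), np.float64(176.2)), (np.float64(0.055), np.float64(95.9)), (np.float64(0.0118), np.float64(7.6))]
[[ 0.4639 -0.2345  0.061 ]
 [ 0.4695 -0.2916  0.061 ]
 [ 0.4578 -0.2908  0.061 ]
 [ 0.4522 -0.2361  0.061 ]]
anvil c [ 0.6218 -0.2488  0.061 ] edges [(np.float64(0.0575), np.float64(-87.8)), (np.float64(0.0123), np.float64(-177.0)), (np.float64(0.059), np.float64(93.3)), (np.float64(0.0135), np.float64(-3.1))]
[[ 0.6271 -0.22    0.061 ]
 [ 0.6293 -0.2775  0.061 ]
 [ 0.617  -0.2782  0.061 ]
 [ 0.6137 -0.2193  0.061 ]]
bed c [ 0.4888 -0.2483  0.012 ] edges [(np.float64(0.2306), np.float64(-174.7)), (np.float64(0.0792), np.float64(-84.5)), (np.float64(0.2436), np.float64(24.3))]
[[ 0.6393 -0.2078  0.012 ]
 [ 0.4097 -0.2291  0.012 ]
 [ 0.4173 -0.308   0.012 ]]
```

>>> carry_out(plan=[[[0,0,0,0,0,30,0],[0,0,0.37,431,-615,30,0],[0,0,0.37,431,-615,30,0],[0,0,0.37,431,-615,30,0],[0,0,0.37,431,-615,30,0],[0,0,0.37,431,-615,30,0],[0,0,0.37,431,-615,30,0],[0,0,0.37,431,-615,30,0],[0,0,0.37,431,-615,30,0],[0,0,0.37,431,-615,30,0],[0,0,0.37,431,-615,30,0],[0,0,0.37,431,-615,30,0],[0,0,0.37,431,-615,30,0],[0,0,0.37,431,-615,30,0],[0,0,0.37,431,-615,30,0],[0,0,0.37,431,-615,30,0],[0,0,0.37,431,-615,30,0],[0,0,0.37,431,-615,0,0],[0,0,0.37,431,-615,-50,0],[0,0,0.37,431,-615,-80,0]]])

```text
clock: 2.1
tcp_pos: [0.5584, -0.054, 0.148]
orientation: [-0.002, -0.071, 0.997, 0.001]
wrist_force: [0.3, -0.3, 0.2]
finger_gap: 0.0003
grip_force: 0.0
```

Run:
```python
from h import *
np.set_printoptions(precision=4,suppress=True)
grab('wrist','w1.png'); s=monitor.get_state(); print(s['tcp_pos'],s['orientation'],s['joint_pos'],s['wrist_force'],viewer.calibration('wrist'))
```

```text
[ 0.5556 -0.0532  0.1435] [-0.0053 -0.0715  0.9974  0.0019] [-0.2395  0.3307 -0.1483  1.1031  0.0003 -0.3827] [-1.7414  0.0413 -3.2102] {'K': array([[303.2005,   0.    , 317.713 ],
       [  0.    , 303.2005, 195.9898],
       [  0.    ,   0.    ,   1.    ]]), 'dist': array([-0.0108,  0.    ,  0.    ,  0.    ,  0.    ]), 'eye': array([ 0.4805, -0.0648,  0.2876]), 'rotation': array([0.0952, 0.6481, 0.7471, 0.113 ])}
```

View pics/w1.png

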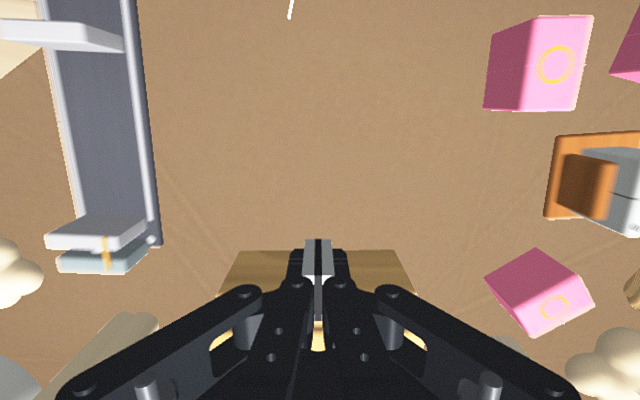

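The wrist view shows the drawer front's top edge at rows 250-290 behind the shut fingers, with the gauge on the left and the rack on the right. Next I descend and approach.

>>> carry_out(plan=[[[0,0,0,0,0,-50,0],[0,0,0,0,0,-100,0],[0,0,0,0,0,-108,0],[0,0,0,0,0,-108,0],[0,0,0,20,3,-108,0],[0,0,0,40,6,-108,0],[0,0,0,40,6,-108,0],[0,0,0,40,6,-108,0]]])

```text
clock: 2.95
tcp_pos: [0.6018, -0.0488, 0.046]
orientation: [0.002, -0.072, 0.997, -0.0]
wrist_force: [0.4, 0.1, -0.5]
finger_gap: 0.0004
grip_force: 0.0
```

>>> carry_out(plan=[[[0,0,0,5,0.7,-4,0],[0,0,0,10,1.4,-4,0],[0,0,0,15,2.1,-4,0],[0,0,0,17,2.4,-4,0],[0,0,0,17,2.4,-4,0]]])

```text
clock: 3.45
tcp_pos: [0.6165, -0.0462, 0.0388]
orientation: [-0.001, -0.072, 0.997, 0.0]
wrist_force: [-4.0, -0.6, -0.9]
finger_gap: 0.0002
grip_force: 0.0
```

>>> carry_out(plan=[[[0,0,0,3,0.4,0,0],[0,0,0,6,0.8,0,0],[0,0,0,8,1.1,0,0],[0,0,0,8,1.1,0,0]]])

```text
clock: 3.85
tcp_pos: [0.6255, -0.0452, 0.0391]
orientation: [-0.0, -0.072, 0.997, 0.0]
wrist_force: [-4.2, -0.3, -0.4]
finger_gap: -0.0
grip_force: 0.0
```

>>> carry_out(plan=[[[0,0,0,2,0.3,0,0],[0,0,0,4,0.6,0,0],[0,0,0,4,0.6,0,0]]])

```text
clock: 4.15
tcp_pos: [0.6258, -0.0446, 0.0383]
orientation: [-0.004, -0.071, 0.997, 0.0]
wrist_force: [-11.4, -1.7, 1.0]
finger_gap: -0.0
grip_force: 0.0
```

>>> carry_out(plan=[[[0,0,0,-50,-7,0,0],[0,0,0,-100,-14,0,0],[0,0,0,-150,-21,0,0],[0,0,0,-170,-24,30,0],[0,0,0,-170,-24,80,85],[0,0,0,-170,-24,130,85],[0,0,0,-170,-24,180,85],[0,0,-1.52,-117,253,180,85],[0,0,-1.52,-117,253,180,85],[0,0,-1.52,-117,253,180,85],[0,0,-1.52,-117,253,180,85],[0,0,-1.52,-117,253,180,85],[0,0,-1.52,-117,253,180,85],[0,0,-1.52,-117,253,180,85],[0,0,-1.52,-117,253,180,85],[0,0,-1.52,-117,253,180,85],[0,0,-1.52,-117,253,180,85],[0,0,-1.52,-117,253,180,85],[0,0,-1.52,-117,253,180,85],[0,0,-1.52,-117,253,180,85]]])

```text
clock: 6.15
tcp_pos: [0.5133, 0.2088, 0.22]
orientation: [0.001, 0.634, 0.773, 0.001]
wrist_force: [-0.2, -0.5, 1.3]
finger_gap: 0.0852
grip_force: 0.0
```

Run:
```python
from h import *
np.set_printoptions(precision=4,suppress=True)
c=viewer.calibration('wrist'); w=grab('wrist','w2.png'); s=monitor.get_state(); print(s['tcp_pos'],s['orientation'],s['joint_pos'],c['eye'],c['rotation'])
t=grab('top','t2.png')
cv2.imwrite('pics/c2.png',np.hstack([cv2.resize(w,(480,300))[:,:,::-1],cv2.resize(t[80:220,270:420],(321,300))[:,:,::-1]])[:,:800])
```

```text
[0.5131 0.2087 0.2198] [0.0005 0.6343 0.7731 0.0009] [ 0.2412  0.2738 -0.0358  1.2591  0.0002  1.6154] [0.4976 0.2843 0.3634] [0.1519 0.9835 0.0966 0.0163]
```

View pics/c2.png

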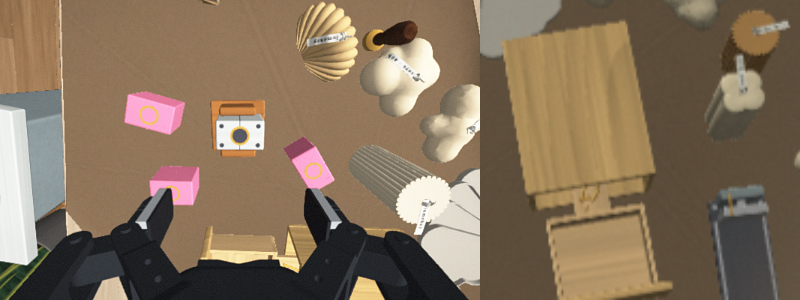

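Run:
```python
from h import *
np.set_printoptions(precision=4,suppress=True)
w=cv2.imread('pics/w2.png'); c=viewer.calibration('wrist')
h=cv2.cvtColor(w,cv2.COLOR_BGR2HSV)
m=((h[:,:,1]<40)&(h[:,:,2]>150)).astype(np.uint8); k=np.zeros_like(m); k[140:215,275:365]=1; m=cv2.morphologyEx(m*k,cv2.MORPH_OPEN,np.ones((3,3)))
cs,_=cv2.findContours(m,0,1); g=max(cs,key=cv2.contourArea); r=cv2.minAreaRect(g); b=cv2.boxPoints(r); print(r,b)
P=np.array([atz('wrist',u,.072,c) for u in b]); print(P,P.mean(0))
for i in range(4):
    d=P[(i+1)%4]-P[i]; print(np.linalg.norm(d),np.degrees(np.arctan2(d[1],d[0])))
# hole: dark blob
hm=((h[:,:,2]<110)*k).astype(np.uint8); k2=np.zeros_like(m);k2[168:192,308:334]=1; ys,xs=np.where(hm*k2); u=(xs.mean(),ys.mean()); print(u,len(xs),atz('wrist',u,.072,c))
print('tri top/wrist',tri(ray('wrist',u,c),ray('top',(232.3,218.8))),'wrist/scene',tri(ray('wrist',u,c),ray('scene',(258.5,147))))
```

```text
((320.0, 175.5), (47.0, 64.0), 90.0) [[288. 152.]
 [352. 152.]
 [352. 199.]
 [288. 199.]]
[[0.479  0.2318 0.072 ]
 [0.5395 0.2438 0.072 ]
 [0.5503 0.1973 0.072 ]
 [0.4869 0.1848 0.072 ]] [0.5139 0.2144 0.072 ]
0.06164003773622909 11.170906655702591
0.04767273789634408 -76.86671227360736
0.06466506905189601 -168.84543309473892
0.04764669198425884 99.49610096248782
(np.float64(319.3854961832061), np.float64(180.71374045801528)) 262 [0.5143 0.2097 0.072 ]
tri top/wrist (array([0.5139, 0.2094, 0.0709]), np.float64(0.0008285180896162531)) wrist/scene (array([0.5144, 0.2103, 0.0748]), np.float64(0.0005818796636083799))
```

The drawer is open, seen in the right panel. The mould's pour hole is at wrist (319,181), which gives (0.514, 0.2095, 0.071) with a yaw of 11.2°, in line with the expected height and rack. Next is the grasp.

>>> carry_out(plan=[[[0,0,0,1,1,-50,85],[0,0,0,1,1,-100,85],[0,0,0,1,1,-140,85],[0,0,0,1,1,-170,85],[0,0,0,1,1,-190,85],[0,0,0,1,1,-199,85],[0,0,0,1,1,-199,85],[0,0,0,1,1,-199,55],[0,0,0,1,1,-199,55],[0,0,0,1,1,-199,55],[0,0,0,1,1,-199,55],[0,0,0,1,1,-199,55]]], squeeze=50)

```text
clock: 7.45
tcp_pos: [0.5148, 0.2098, 0.022]
orientation: [0.001, 0.635, 0.772, 0.001]
wrist_force: [0.9, 0.5, 6.3]
finger_gap: 0.0633
grip_force: 56.2
```

>>> carry_out(plan=[[[0,0,0,0,0,20,55],[0,0,0,0,0,60,55],[0,0,0,0,0,110,55],[0,0,0,0,0,150,55],[0,0,-0.05,10,-40,150,55],[0,0,-0.105,26,-466,150,55],[0,0,-0.105,26,-466,150,55],[0,0,-0.105,26,-466,150,55],[0,0,-0.105,26,-466,150,55],[0,0,-0.105,26,-466,150,55],[0,0,-0.105,26,-466,150,55],[0,0,-0.105,26,-466,150,55],[0,0,-0.105,26,-466,150,55],[0,0,-0.105,26,-466,150,55],[0,0,-0.105,26,-466,150,55],[0,0,-0.105,26,-466,150,55],[0,0,-0.105,26,-466,150,55],[0,0,-0.105,26,-466,150,55]]])

```text
clock: 9.25
tcp_pos: [0.5392, -0.2551, 0.1703]
orientation: [-0.0, 0.674, 0.738, 0.0]
wrist_force: [0.3, 0.2, -3.6]
finger_gap: 0.0636
grip_force: 56.9
```

Run:
```python
from h import *
np.set_printoptions(precision=4,suppress=True)
c=viewer.calibration('wrist'); w=grab('wrist','w3.png'); s=monitor.get_state(); print(s['tcp_pos'],s['orientation'],s['joint_pos'],s['wrist_force'],s['finger_gap'],c['eye'],c['rotation'])
```

```text
[ 0.5393 -0.2552  0.1704] [-0.0002  0.6743  0.7385  0.0001] [-0.5765  0.3782 -0.0112  1.1818  0.0002  0.9035] [-0.3658 -0.2637 -2.6247] 0.06361580403674001 [ 0.532  -0.1783  0.3136] [0.1526 0.9873 0.0444 0.0067]
```

View pics/w3.png

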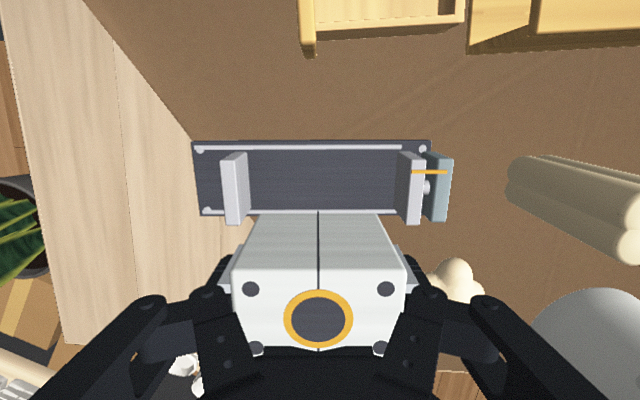

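Run:
```python
from h import *
np.set_printoptions(precision=4,suppress=True)
c=viewer.calibration('wrist')
for u,z in [((192,141),.012),((430,141),.012),((400,147),.012),((222,162),.061),((224,224),.061),((242,224),.061),((425,223),.061),((408,223),.061),((401,152),.061),((418,152),.061)]: print(u,atz('wrist',u,z,c))
J=np.array([.4608,-.2632]);A=np.array([.6218,-.2488]);t=np.radians(5.3);R=np.array([[np.cos(t),-np.sin(t)],[np.sin(t),np.cos(t)]])
for n,C in(('jaw',J),('anv',A)):
  for z in(.061,.013):
    print(n,z,proj('wrist',[[*(C+R@np.array([a,b])),z] for a,b in((-.007,.03),(.007,.03),(.007,-.03),(-.007,-.03))],c).round(0).tolist())
print(proj('wrist',[[.5393,-.2552,z] for z in (.16,.22)],c))
w=cv2.imread('pics/w3.png'); cv2.imwrite('pics/c3.png',cv2.resize(w[130:240,180:470],None,fx=2.7,fy=2.7,interpolation=2))
```

```text
(192, 141) [ 0.4117 -0.228   0.012 ]
(430, 141) [ 0.6462 -0.2068  0.012 ]
(400, 147) [ 0.6176 -0.2154  0.012 ]
(222, 162) [ 0.456  -0.2354  0.061 ]
(224, 224) [ 0.4575 -0.2921  0.061 ]
(242, 224) [ 0.4737 -0.2907  0.061 ]
(425, 223) [ 0.6379 -0.2749  0.061 ]
(408, 223) [ 0.6226 -0.2763  0.061 ]
(401, 152) [ 0.6052 -0.2134  0.061 ]
(418, 152) [ 0.6194 -0.2121  0.061 ]
jaw 0.061 [[216.0, 160.0], [233.0, 160.0], [238.0, 225.0], [223.0, 226.0]]
jaw 0.013 [[232.0, 151.0], [246.0, 151.0], [250.0, 208.0], [237.0, 208.0]]
anv 0.061 [[408.0, 160.0], [424.0, 160.0], [417.0, 226.0], [402.0, 226.0]]
anv 0.013 [[394.0, 151.0], [408.0, 151.0], [403.0, 208.0], [390.0, 208.0]]
[[318.1822 244.3519]
 [318.409  317.4861]]
```

View pics/c3.png

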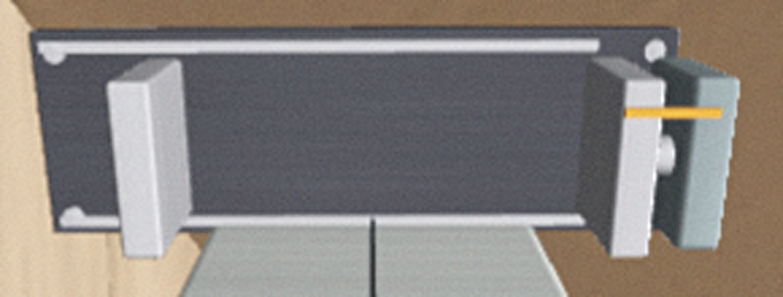

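The gauge is aligned with the mould. The jaw top runs from (220,160) to (240,224) and the anvil top from (411,160) to (420,224), so the middle of the gap is at (0.544, -0.2555). I lower the mould there.

>>> carry_out(plan=[[[0,0,0,5,0,-50,55],[0,0,0,5,0,-95,55],[0,0,0,5,0,-125,55],[0,0,0,5,0,-140,55],[0,0,0,5,0,-145,55],[0,0,0,5,0,-147,55],[0,0,0,5,0,-147,55]]])

```text
clock: 10.0
tcp_pos: [0.5452, -0.2567, 0.0244]
orientation: [0.001, 0.675, 0.738, 0.0]
wrist_force: [-0.5, -0.0, -3.2]
finger_gap: 0.0633
grip_force: 56.7
```

>>> carry_out(plan=[[[0,0,0,0,0,-1,55],[0,0,0,0,0,-2,55],[0,0,0,0,0,-2.5,55],[0,0,0,0,0,-2.5,55]]])

```text
clock: 10.4
tcp_pos: [0.545, -0.257, 0.0221]
orientation: [0.001, 0.675, 0.738, 0.0]
wrist_force: [-2.3, 0.1, 3.0]
finger_gap: 0.0636
grip_force: 57.4
```

>>> carry_out(plan=[[[0,0,0,0,0,0,78],[0,0,0,0,0,0,78],[0,0,0,0,0,0,78],[0,0,0,0,0,30,78],[0,0,0,0,0,80,78],[0,0,0,0,0,120,78],[0,0,1.571,-115,-9.5,120,0],[0,0,1.571,-115,-9.5,120,0],[0,0,1.571,-115,-9.5,120,0],[0,0,1.571,-115,-9.5,120,0],[0,0,1.571,-115,-9.5,120,0],[0,0,1.571,-115,-9.5,120,0],[0,0,1.571,-115,-9.5,120,0],[0,0,1.571,-115,-9.5,120,0],[0,0,1.571,-115,-9.5,120,0],[0,0,1.571,-115,-9.5,120,0],[0,0,1.571,-115,-9.5,120,0],[0,0,1.571,-115,-9.5,120,0],[0,0,1.571,-115,-9.5,80,0],[0,0,1.571,-115,-9.5,80,0]]])

```text
clock: 12.4
tcp_pos: [0.4268, -0.2639, 0.0973]
orientation: [-0.003, -0.044, 0.999, 0.003]
wrist_force: [-1.2, 1.4, -0.3]
finger_gap: -0.0002
grip_force: 0.0
```

Run:
```python
from h import *
np.set_printoptions(precision=4,suppress=True)
c=viewer.calibration('wrist'); w=grab('wrist','w4.png'); s=monitor.get_state(); print(s['tcp_pos'],s['orientation'],s['joint_pos'],s['wrist_force'],s['finger_gap'],c['eye'],c['rotation'])
t=grab('top','t4.png'); 
cv2.imwrite('pics/c4.png',np.hstack([cv2.resize(w,(480,300))[:,:,::-1],cv2.resize(t[160:270,360:450],(245,300),interpolation=2)[:,:,::-1]]))
```

```text
[ 0.4274 -0.2645  0.0991] [-0.0021 -0.0439  0.999   0.002 ] [-0.714   0.2615 -0.363   0.952   0.0001 -0.8018] [-0.0159 -0.1162  0.5882] 9.700310805203674e-05 [ 0.3503 -0.2715  0.241 ] [0.0998 0.6684 0.7284 0.1125]
```

View pics/c4.png

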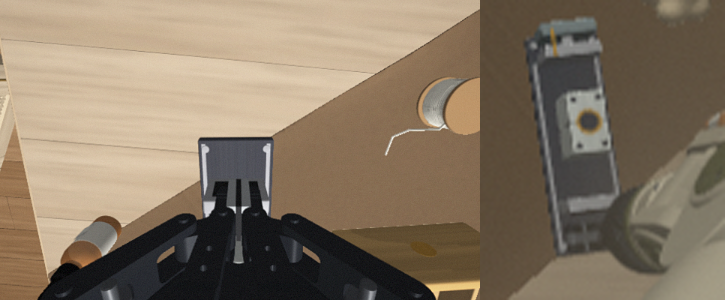

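The mould stands in the gauge at the middle, in the right panel, and the shut fingers are centred behind the jaw. I descend and start the slow push.

>>> carry_out(plan=[[[0,0,0,0,0,-45,0],[0,0,0,0,0,-67,0],[0,0,0,0,0,-67,0],[0,0,0,8,0.7,-67,0],[0,0,0,13,1.2,-67,0],[0,0,0,18,1.6,-67,0],[0,0,0,24,2.2,-67,0],[0,0,0,32,2.9,-67,0],[0,0,0,40,3.7,-67,0],[0,0,0,48,4.4,-67,0],[0,0,0,55,5.0,-67,0],[0,0,0,60,5.5,-67,0],[0,0,0,65,6.0,-67,0],[0,0,0,70,6.4,-67,0],[0,0,0,75,6.9,-67,0],[0,0,0,80,7.3,-67,0],[0,0,0,80,7.3,-67,0]]])

```text
clock: 14.2
tcp_pos: [0.5104, -0.2587, 0.0338]
orientation: [0.001, -0.045, 0.999, 0.0]
wrist_force: [-1.3, 0.8, 0.8]
finger_gap: -0.0002
grip_force: 0.4
```

>>> carry_out(plan=[[[0,0,0,3,0.3,0,0],[0,0,0,6,0.5,0,0],[0,0,0,9,0.8,0,0],[0,0,0,10,0.9,0,0],[0,0,0,10,0.9,0,0]]])

```text
clock: 14.7
tcp_pos: [0.5196, -0.2579, 0.0338]
orientation: [0.0, -0.045, 0.999, 0.0]
wrist_force: [-1.9, 0.4, -1.4]
finger_gap: -0.0
grip_force: 1.1
```

>>> carry_out(plan=[[[0,0,0,2,0.2,0,0],[0,0,0,4,0.4,0,0],[0,0,0,5,0.5,0,0],[0,0,0,5,0.5,0,0]]])

```text
clock: 15.1
tcp_pos: [0.5246, -0.2574, 0.0338]
orientation: [0.0, -0.045, 0.999, 0.0]
wrist_force: [-2.5, -0.6, -0.2]
finger_gap: 0.0
grip_force: 1.3
```

Run:
```python
from h import *
np.set_printoptions(precision=4,suppress=True)
s=monitor.get_state(); print(s['tcp_pos'],s['wrist_force'],s['ft_torque'])
t=grab('top','t5.png'); c=grab('scene')
cv2.imwrite('pics/c5.png',np.hstack([cv2.resize(t[150:240,360:440],(400,450),interpolation=2)[:,:,::-1],cv2.resize(c[210:300,320:400],(400,450),interpolation=2)[:,:,::-1]]))
```

```text
[ 0.5246 -0.2574  0.0338] [-2.4912 -0.5542 -0.1849] [ 0.0277  0.5534 -0.0084]
```

View pics/c5.png

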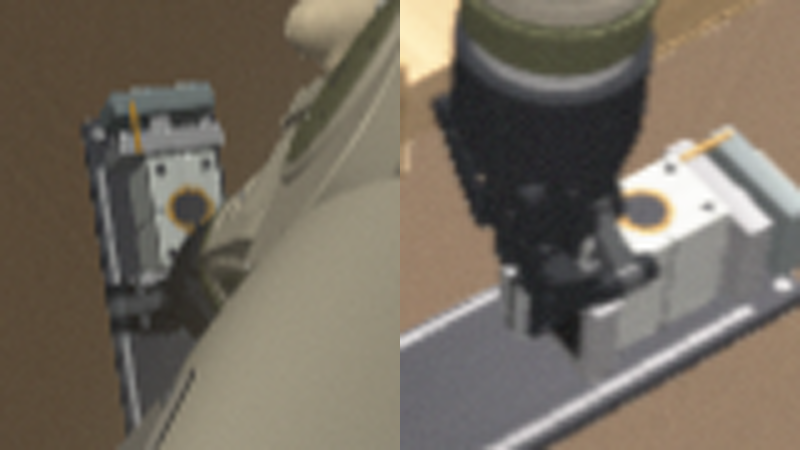

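The mould is pushed up almost to the anvil. I go on in small steps and watch the force.

>>> carry_out(plan=[[[0,0,0,1,0.1,0,0],[0,0,0,2,0.2,0,0],[0,0,0,3,0.3,0,0],[0,0,0,3,0.3,0,0]]])

```text
clock: 15.6
tcp_pos: [0.5275, -0.2571, 0.0338]
orientation: [0.0, -0.045, 0.999, 0.0]
wrist_force: [-2.0, 0.7, -1.0]
finger_gap: 0.0001
grip_force: 1.5
```

>>> carry_out(plan=[[[0,0,0,1,0.1,0,0],[0,0,0,2,0.2,0,0],[0,0,0,3,0.3,0,0],[0,0,0,3,0.3,0,0]]])

```text
clock: 16.0
tcp_pos: [0.5297, -0.2569, 0.0338]
orientation: [-0.001, -0.044, 0.999, -0.0]
wrist_force: [-5.3, -0.3, 1.0]
finger_gap: -0.0001
grip_force: 2.8
```

>>> carry_out(plan=[[[0,0,0,1,0.1,0,0],[0,0,0,2,0.2,0,0],[0,0,0,2,0.2,0,0]]])

```text
clock: 16.3
tcp_pos: [0.5312, -0.2567, 0.0338]
orientation: [-0.001, -0.044, 0.999, -0.0]
wrist_force: [-7.5, -1.6, 3.0]
finger_gap: 0.0002
grip_force: 3.6
```

>>> carry_out(plan=[[[0,0,0,0.7,0.1,0,0],[0,0,0,1.2,0.1,0,0],[0,0,0,1.2,0.1,0,0],[0,0,0,1.2,0.1,0,0]]])

```text
clock: 16.7
tcp_pos: [0.532, -0.2566, 0.0337]
orientation: [-0.002, -0.044, 0.999, -0.0]
wrist_force: [-8.6, -0.5, 3.8]
finger_gap: 0.0001
grip_force: 4.1
```

The force is about 8.6 N, so the anvil gives about 4 mm. I back off, rise above the mould and open for the grip across its width, then look.

>>> carry_out(plan=[[[0,0,0,-10,-1,0,0],[0,0,0,-30,-3,0,0],[0,0,0,-40,-3,30,0],[0,0,0,-40,-3,80,40],[0,0,0,-40,-3,130,85],[0,0,0,10,2,186,85],[0,0,0,53,4,186,85],[0,0,0,53,4,186,85],[0,0,0,53,4,186,85],[0,0,0,53,4,186,85],[0,0,0,53,4,186,85]]])

```text
clock: 17.8
tcp_pos: [0.5854, -0.2523, 0.2192]
orientation: [-0.001, -0.044, 0.999, 0.001]
wrist_force: [-0.5, 0.1, 0.5]
finger_gap: 0.0852
grip_force: 0.0
```

Run:
```python
from h import *
np.set_printoptions(precision=4,suppress=True)
c=viewer.calibration('wrist'); w=grab('wrist','w6.png'); s=monitor.get_state(); print(s['tcp_pos'],s['orientation'],s['joint_pos'],s['wrist_force'],s['finger_gap'],c['eye'],c['rotation'])
```

```text
[ 0.5853 -0.2524  0.2193] [-0.0005 -0.0442  0.999   0.0005] [-0.5331  0.4421  0.2058  1.3358  0.0003 -0.6216] [-0.0096  0.629   0.1142] 0.08491385620029203 [ 0.5083 -0.2595  0.3626] [0.1027 0.6675 0.7288 0.1127]
```

View pics/w6.png

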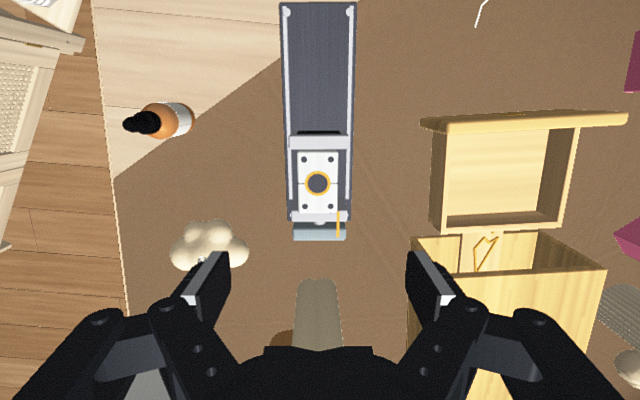

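Run:
```python
from h import *
np.set_printoptions(precision=4,suppress=True)
c=viewer.calibration('wrist'); w=cv2.imread('pics/w6.png')
print('hole',atz('wrist',(318,183),.072,c))
F=np.array([.566,-.0547]);t=np.radians(8.2);R=np.array([[np.cos(t),-np.sin(t)],[np.sin(t),np.cos(t)]])
def q(pts,z): return proj('wrist',[[*(F+R@np.array(a)),z] for a in pts],c)
fl=q([(-.0525,.061),(-.0525,-.061),(.0525,-.061),(.0525,.061)],.02)
rim=q([(-.0525,.061),(-.0525,-.061),(.0525,-.061),(.0525,.061)],.055)
fr=q([(-.0645,.081),(-.0645,-.081),(-.0525,-.081),(-.0525,.081)],.088)
o=cv2.resize(w[80:300,380:640],None,fx=3,fy=2.7*3/2.7)[:600,:780]
for p,col in((fl,(255,0,0)),(rim,(0,0,255)),(fr,(0,200,0))):
    cv2.polylines(o,[((p-[380,80])*3).astype(np.int32)],True,col,1)
cv2.imwrite('pics/c6.png',o)
```

```text
hole [ 0.5863 -0.2522  0.072 ]
```

View pics/c6.png

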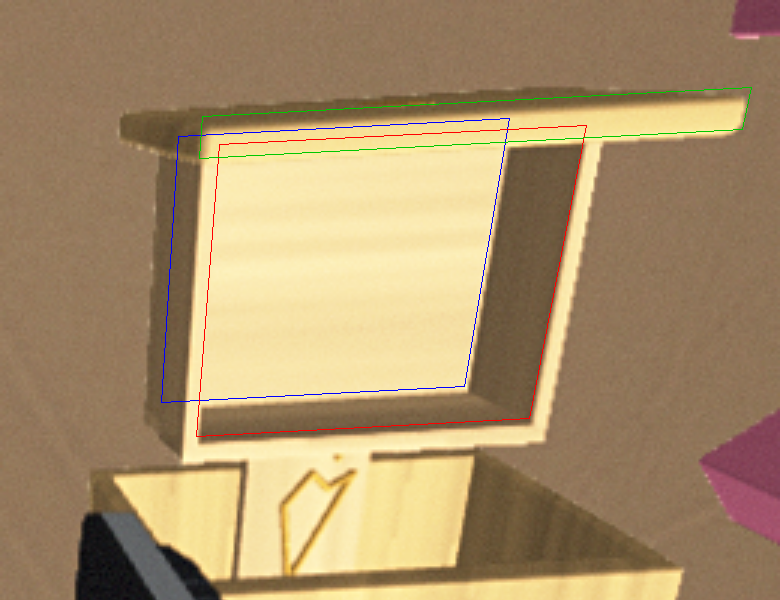

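The model outline (blue floor, red rim) matches the drawer to within 2 mm, which puts the floor centre at (0.568, -0.055). The pour hole at wrist (318,183) gives (0.586, -0.252). Next is the grip across the width.

>>> carry_out(plan=[[[0,0,0,1,0,-50,66],[0,0,0,1,0,-100,66],[0,0,0,1,0,-140,66],[0,0,0,1,0,-170,66],[0,0,0,1,0,-190,66],[0,0,0,1,0,-197,66],[0,0,0,1,0,-197,66],[0,0,0,1,0,-197,30],[0,0,0,1,0,-197,30],[0,0,0,1,0,-197,30],[0,0,0,1,0,-197,30],[0,0,0,1,0,-197,30]]], squeeze=50)

```text
clock: 19.05
tcp_pos: [0.5885, -0.2532, 0.0248]
orientation: [0.001, -0.045, 0.999, -0.001]
wrist_force: [-1.4, -0.1, 6.9]
finger_gap: 0.0393
grip_force: 51.9
```

>>> carry_out(plan=[[[0,0,0,0,0,10,30],[0,0,0,0,0,30,30],[0,0,0,0,0,70,30],[0,0,0,0,0,110,30],[0,0,0,0,0,150,30],[0,0,0.055,-10,50,150,30],[0,0,0.055,-18,95,150,30],[0,0,0.055,-20,140,150,30],[0,0,0.055,-20,180,150,30],[0,0,0.055,-20,198,150,30],[0,0,0.055,-20,198,150,30],[0,0,0.055,-20,198,150,30],[0,0,0.055,-20,198,120,30],[0,0,0.055,-20,198,80,30],[0,0,0.055,-20,198,50,30],[0,0,0.055,-20,198,50,30],[0,0,0.055,-20,198,50,30]]])

```text
clock: 20.75
tcp_pos: [0.5673, -0.0555, 0.0729]
orientation: [-0.001, -0.071, 0.997, 0.0]
wrist_force: [0.7, -0.2, -3.2]
finger_gap: 0.0391
grip_force: 51.8
```

Run:
```python
from h import *
np.set_printoptions(precision=4,suppress=True)
w=grab('wrist','w7.png'); s=monitor.get_state(); print(s['tcp_pos'],s['orientation'],s['wrist_force'],s['finger_gap'])
t=grab('scene')
cv2.imwrite('pics/c7.png',np.hstack([cv2.resize(w,(480,300))[:,:,::-1],cv2.resize(t[120:240,300:420],(300,300),interpolation=2)[:,:,::-1]]))
```

```text
[ 0.5685 -0.0556  0.0742] [ 0.0008 -0.0714  0.9974 -0.0003] [ 0.8767  0.1345 -3.1821] 0.03973329292086351
```

View pics/c7.png

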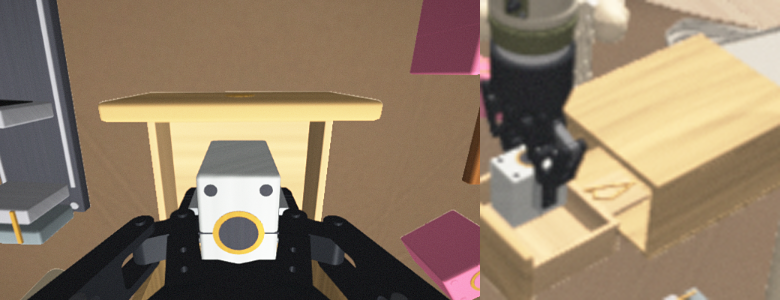

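The mould is held centred over the open drawer. I've viewed 12 pictures, over the limit of 10, so I won't view any more and will go by numbers from here. I lower it.

>>> carry_out(plan=[[[0,0,0,0,0,-20,30],[0,0,0,0,0,-32,30],[0,0,0,0,0,-37,30],[0,0,0,0,0,-39,30],[0,0,0,0,0,-39,30]]])

```text
clock: 21.35
tcp_pos: [0.5678, -0.0545, 0.0342]
orientation: [0.0, -0.072, 0.997, -0.0]
wrist_force: [0.1, -0.2, -3.5]
finger_gap: 0.0395
grip_force: 52.1
```

>>> carry_out(plan=[[[0,0,0,0,0,-1,30],[0,0,0,0,0,-1.7,30],[0,0,0,0,0,-1.7,30]]])

```text
clock: 21.65
tcp_pos: [0.568, -0.0546, 0.0328]
orientation: [0.001, -0.072, 0.997, -0.0]
wrist_force: [-0.7, -0.5, 0.8]
finger_gap: 0.0396
grip_force: 52.3
```

>>> carry_out(plan=[[[0,0,0,0,0,0,62],[0,0,0,0,0,0,62],[0,0,0,0,0,0,62],[0,0,0,0,0,0,62],[0,0,0,0,0,30,62],[0,0,0,0,0,80,62],[0,0,0,0,0,120,62],[0,0,0,-50,-7,120,0],[0,0,0,-90,-13,120,0],[0,0,0,-120,-17,120,0],[0,0,0,-120,-17,120,0],[0,0,0,-120,-17,75,0],[0,0,0,-120,-17,35,0],[0,0,0,-120,-17,10,0],[0,0,0,-120,-17,10,0],[0,0,0,-110,-16,10,0],[0,0,0,-110,-16,10,0]]])

```text
clock: 23.35
tcp_pos: [0.4611, -0.0712, 0.044]
orientation: [0.002, -0.072, 0.997, -0.001]
wrist_force: [1.1, -0.4, -0.9]
finger_gap: -0.0002
grip_force: 0.0
```

Run:
```python
from h import *
np.set_printoptions(precision=4,suppress=True)
s=monitor.get_state(); print(s['tcp_pos'],s['wrist_force'])
t=grab('top','t8.png'); c=viewer.calibration('top')
hs=cv2.cvtColor(t,cv2.COLOR_RGB2HSV)
u=proj('top',[[.568,-.0547,.08]],c)[0].astype(int); print(u)
y0,x0=u[1]-22,u[0]-22; k=hs[y0:y0+44,x0:x0+44]
m=((k[:,:,1]<35)&(k[:,:,2]>140)).astype(np.uint8)
n,l,st,ce=cv2.connectedComponentsWithStats(m); 
for i in range(1,n):
  if st[i,4]>20: print(st[i]+[x0,y0,0,0,0], atz('top',ce[i]+[x0,y0],.08,c))
```

```text
[ 0.4611 -0.0712  0.044 ] [ 1.0756 -0.441  -0.948 ]
[327 196]
```

Run:
```python
from h import *
np.set_printoptions(precision=4,suppress=True)
for n in('scene','wrist'):
    t=grab(n,n+'9.png'); c=viewer.calibration(n)
    hs=cv2.cvtColor(t,cv2.COLOR_RGB2HSV)
    u=proj(n,[[.568,-.0547,.08]],c)[0].astype(int); print(n,u)
    y0,x0=max(u[1]-30,0),max(u[0]-30,0); k=hs[y0:y0+60,x0:x0+60]
    m=((k[:,:,1]<40)&(k[:,:,2]>130)).astype(np.uint8)
    q,l,st,ce=cv2.connectedComponentsWithStats(m)
    for i in range(1,q):
        if st[i,4]>20: print(st[i]+[x0,y0,0,0,0], atz(n,ce[i]+[x0,y0],.08,c))
    # orange ring
    print('mould top corners expected',proj(n,[[.568+a,-.0547+b,.08] for a in(-.032,.032) for b in(-.02,.02)],c).astype(int).tolist())
```

```text
bash:  1152 Segmentation fault         python3 - <<'E'
from h import *
np.set_printoptions(precision=4,suppress=True)
for n in('scene','wrist'):
    t=grab(n,n+'9.png'); c=viewer.calibration(n)
    hs=cv2.cvtColor(t,cv2.COLOR_RGB2HSV)
    u=proj(n,[[.568,-.0547,.08]],c)[0].astype(int); print(n,u)
    y0,x0=max(u[1]-30,0),max(u[0]-30,0); k=hs[y0:y0+60,x0:x0+60]
    m=((k[:,:,1]<40)&(k[:,:,2]>130)).astype(np.uint8)
    q,l,st,ce=cv2.connectedComponentsWithStats(m)
    for i in range(1,q):
        if st[i,4]>20: print(st[i]+[x0,y0,0,0,0], atz(n,ce[i]+[x0,y0],.08,c))
    # orange ring
    print('mould top corners expected',proj(n,[[.568+a,-.0547+b,.08] for a in(-.032,.032) for b in(-.02,.02)],c).astype(int).tolist())
E
```

Run:
```python
from h import *
np.set_printoptions(precision=4,suppress=True)
t=cv2.imread('pics/scene9.png'); c=viewer.calibration('scene'); hs=cv2.cvtColor(t,cv2.COLOR_BGR2HSV)
u=proj('scene',[[.568,-.0547,.08]],c)[0].astype(int); print(u)
y0,x0=u[1]-30,u[0]-30; k=hs[y0:y0+60,x0:x0+60]
m=((k[:,:,1]<40)&(k[:,:,2]>130)).astype(np.uint8)
q,l,st,ce=cv2.connectedComponentsWithStats(m)
for i in range(1,q):
    if st[i,4]>15: print(st[i]+[x0,y0,0,0,0], atz('scene',ce[i]+[x0,y0],.08,c))
print(proj('scene',[[.568+a,-.0547+b,.08] for a in(-.032,.032) for b in(-.02,.02)],c).astype(int).tolist())
print('\n'.join(''.join('#' if v else '.' for v in r[10:50]) for r in m[12:50:2]))
```

```text
[319 195]
[304 188  30  31 564] [ 0.5569 -0.0771  0.08  ]
[[311, 205], [304, 195], [335, 196], [327, 187]]
........................................
........................................
........................................
........................................
........................................
........................................
.....................########...........
.................##############.........
............####........#########.......
........#######...........#########.....
.....##########..........##########.....
.....############......############.....
......#############################.....
......###################.#########.....
......###################.########......
........####.############.########......
..........##############..########......
............############..########......
...............#########..#######.......
```

The mould's top corners in the scene view span (304..335, 188..), which matches an upright mould at the floor's centre. Next I push the drawer in.

>>> carry_out(plan=[[[0,0,0,10,1.4,-4,0],[0,0,0,20,2.9,-4,0],[0,0,0,27,3.9,-4,0],[0,0,0,31,4.5,-4,0],[0,0,0,35,5,-4,0],[0,0,0,39,5.6,-4,0],[0,0,0,44,6.3,-4,0],[0,0,0,50,7.2,-4,0],[0,0,0,57,8.2,-4,0],[0,0,0,64,9.2,-4,0],[0,0,0,71,10.2,-4,0],[0,0,0,78,11.2,-4,0],[0,0,0,85,12.2,-4,0],[0,0,0,92,13.2,-4,0],[0,0,0,99,14.2,-4,0],[0,0,0,106,15.2,-4,0],[0,0,0,113,16.2,-4,0],[0,0,0,120,17.2,-4,0],[0,0,0,127,18.2,-4,0],[0,0,0,132,18.9,-4,0]]])

```text
clock: 25.5
tcp_pos: [0.5899, -0.0514, 0.0381]
orientation: [-0.0, -0.072, 0.997, 0.0]
wrist_force: [-6.4, 0.1, 0.5]
finger_gap: -0.0001
grip_force: 0.0
```

>>> carry_out(plan=[[[0,0,0,5,0.7,0,0],[0,0,0,10,1.4,0,0],[0,0,0,15,2.1,0,0],[0,0,0,20,2.9,0,0],[0,0,0,25,3.6,0,0],[0,0,0,29,4.1,0,0],[0,0,0,32,4.6,0,0],[0,0,0,35,5,0,0],[0,0,0,35,5,0,0]]])

```text
clock: 26.4
tcp_pos: [0.6222, -0.0464, 0.037]
orientation: [-0.003, -0.072, 0.997, 0.0]
wrist_force: [-4.2, -0.4, -1.1]
finger_gap: -0.0001
grip_force: 0.0
```

>>> carry_out(plan=[[[0,0,0,2,0.3,0,0],[0,0,0,4,0.6,0,0],[0,0,0,6,0.9,0,0],[0,0,0,7,1,0,0],[0,0,0,7,1,0,0]]])

```text
clock: 26.9
tcp_pos: [0.6257, -0.0454, 0.0362]
orientation: [-0.006, -0.072, 0.997, 0.0]
wrist_force: [-16.8, -2.8, 2.2]
finger_gap: -0.0001
grip_force: 0.0
```

>>> carry_out(plan=[[[0,0,0,-4,-0.6,0,0],[0,0,0,-10,-1.4,0,0],[0,0,0,-20,-3,0,0],[0,0,0,-40,-6,0,0],[0,0,0,-80,-11,0,0],[0,0,0,-130,-18,0,0],[0,0,0,-180,-25,20,0],[0,0,0,-180,-25,70,0],[0,0,0,-180,-25,120,0],[0,0,0,-180,-60,160,0],[0,0,0,-180,-60,160,0],[0,0,0,-180,-60,160,0]]])

```text
clock: 28.1
tcp_pos: [0.4533, -0.1069, 0.2001]
orientation: [0.003, -0.071, 0.997, -0.001]
wrist_force: [0.4, 0.3, -0.4]
finger_gap: -0.0002
grip_force: 0.0
```

Run:
```python
from h import *
np.set_printoptions(precision=4,suppress=True)
s=monitor.get_state(); print(s['tcp_pos'],s['wrist_force'])
a=cv2.imread('pics/scene0.png').astype(int); b=grab('scene','s10.png')[:,:,::-1].astype(int)
d=np.abs(a-b).max(2)
print('drawer region diff',(d[160:220,315:400]>45).sum(), 'cab bright', (np.abs(a-b)[160:220,315:400]).mean())
m=(d>45).astype(np.uint8); q,l,st,ce=cv2.connectedComponentsWithStats(m); print([x.tolist() for x in st[1:] if x[4]>25])
```

```text
[ 0.4533 -0.1069  0.2001] [ 0.4459  0.3014 -0.367 ]
drawer region diff 157 cab bright 5.566078431372549
[[47, 0, 30, 16, 302], [242, 4, 62, 181, 5718], [50, 12, 40, 67, 1322], [272, 29, 7, 8, 44], [42, 38, 18, 62, 74], [49, 127, 39, 10, 77], [29, 137, 17, 6, 30], [30, 139, 71, 50, 1489], [344, 177, 24, 21, 157], [78, 180, 24, 27, 438], [66, 189, 37, 48, 814], [446, 190, 8, 14, 27], [422, 195, 15, 14, 34], [0, 209, 61, 31, 1137], [0, 231, 7, 8, 30], [0, 232, 43, 41, 1020], [344, 253, 11, 8, 54], [343, 259, 14, 22, 135], [352, 261, 13, 12, 79], [311, 269, 13, 29, 171], [319, 278, 13, 13, 88]]
```

Run:
```python
from h import *
np.set_printoptions(precision=2,suppress=True)
a=cv2.imread('pics/scene0.png'); b=cv2.imread('pics/s10.png')
for n,(x,y,w,h) in dict(frontL=(316,168,26,30),cab=(375,140,40,40),candle=(420,190,28,55),cand2=(455,195,32,45),cloud=(425,268,45,40),bottle=(385,310,25,35)).items():
    r=cv2.matchTemplate(b[y-12:y+h+12,x-12:x+w+12],a[y:y+h,x:x+w],5); _,v,_,p=cv2.minMaxLoc(r); print(n,v,p[0]-12,p[1]-12)
c=viewer.calibration('scene')
F=np.array([.568+.125*.99,-.0547+.125*.143]); print('front corner px latched / 12mm out',proj('scene',[[F[0]-.064-k*.99,F[1]-.009-k*.143,.05] for k in(0,.012)],c))
print('region', b[187,340:372].tolist()[::4], a[187,340:372].tolist()[::4])
```

```text
frontL 0.9978675246238708 0 0
cab 0.9972543120384216 0 0
candle 0.9826503396034241 -2 0
cand2 0.9991575479507446 0 0
cloud 0.9989715814590454 0 0
bottle 0.9981916546821594 0 0
front corner px latched / 12mm out [[339.1  195.54]
 [335.31 197.39]]
region [[82, 111, 134], [142, 195, 230], [148, 185, 214], [124, 128, 130], [130, 136, 140], [91, 122, 146], [164, 223, 247], [161, 222, 246]] [[79, 108, 129], [135, 186, 224], [174, 228, 249], [176, 225, 247], [164, 214, 240], [89, 119, 144], [161, 221, 245], [158, 218, 244]]
```

The drawer front is back at its latched place, with a 0 px shift. The grey mould shows through the gap behind it, and everything else is within a few mm of where it was. I hand the job in.

```bash
python3 -c "
from workcell import order
print(order.hand_in())"
```

```text
the job is handed in; nothing more can be done
None
```

The job is handed in with no verdict shown: the drawer opened, the gauge squeezed the mould at about 8.6 N, and the mould is in the drawer, which looks latched; one candle may have shifted a few mm (2 px), and I viewed 12 pictures against the limit of 10.

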